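# Level the pine riser shelf with the fork-ended spirit level

## Robot

A 6-joint arm with a two-finger parallel gripper is mounted at the origin on the work surface. World frame = base frame: x ahead of the robot, y to its left, z up, the work surface at z = 0. Lengths are in mm, angles in rad, forces in N, time in s.
With the tool pointing down it reaches from about 275 to 825 mm from the base axis. Payload 5.2 kg.
Tool frame: the origin (TCP) lies at the very end of the fingers, on their centre line; the grasp point (between the pads) lies 19 mm behind it; z points along the fingers, y is the line along which they close (so a half turn about z gives the same grasp; the last joint's range is limited). The gripper opens to 93 mm and grips with 3 to 60 N. Pads are 15 mm wide; open, the fingers measure 128 mm over their backs; the gripper's body (75 mm by 188 mm) begins 65 mm behind the grasp point.
Start: joints at [1.12, 0.259, 1.535, -0, 1.348, -0.203], TCP at [134.877, 533.21, 198.253] pointing down, gripper open.
Joint ranges: [-3.14, 3.14], [-0.91, 2.08], [0.19, 2.58], [-1.22, 4.36], [0.22, 2.71], [-3.12, 3.12]. Speed limits (rad/s): [2.57, 2.57, 3.14, 3.14, 3.14, 3.14].

## Interface

Orientations are given as [roll, pitch, yaw] about the fixed x, y, z axes, in that order (R = Rz(yaw) Ry(pitch) Rx(roll)).
In Python, from bench import robot gives the robot as it stands. The module is installed in compiled form; this text tells all that it offers. Calls block until the motion is done:
- robot.move_ptp(position, orientation): joint-space move of the TCP to a pose.
- robot.move_linear(position, ori=None, speed=150, f_stop=None): straight line of the TCP; ori=None keeps the orientation; speed is the mean speed in mm/s. With f_stop (N) it stops when the force on the tool has changed by that much, and returns True; else False.
- robot.move_j(angles): joint-space move.
- robot.move_gripper(opening): opening from 0.0 (shut) to 1.0 (fully open); the grip force is fixed at half the most; returns when the fingers have stopped.
- robot.sleep(seconds).
- robot.inverse_kinematics(position, orientation): joint angles nearest the present ones, or None.
- robot.get_image(name): name is "side" or "top"; returns a dict with "img" (400x640x3 uint8, blue, green, red), "fovy" (degrees; the focal length in pixels is half the picture's height over the tangent of half this angle, whatever the lens; pixels are square), "cx", "cy" (the principal point, pixels), "eye" and "orientation" of the camera in the world. Camera axes: x right, y down, z forward; pixel columns grow to the right and rows downward; lengths in mm; the calibration is good to about 2 mm. A picture is of the moment at which its call begins. There is no depth.
A pose or a line that the arm cannot do raises robot.MotionError and nothing moves.
- robot.hand_in(): hands the job in; it is judged then, once.
Readings, each from a call of its own:
- robot.current_t(): time.
- robot.current_qpos(): joint angles.
- robot.current_joint_vel(): joint speeds.
- robot.current_joint_efforts(): joint torques, N m.
- robot.current_tcp_pos(): TCP position.
- robot.current_eef_rot(): TCP orientation.
- robot.current_contact_force(): force on the tool from outside, world axes, zero at the start.
- robot.current_ft_torque(): the same for the moment, N m.
- robot.current_gripper_width(): opening from 0.0 (shut) to 1.0 (fully open).
- robot.current_finger_force(): force on a finger pad.
Only numpy, scipy, OpenCV 4.12 (cv2) and the standard library are available. Lean on these libraries where they do the work, as an engineer would, in place of code of your own. Each camera call takes 0.05 s, during which the arm holds its last target. There are 200 camera calls.

## Task

Level the low pine riser shelf: pick up the fork-ended spirit level from the counter, set it flat on the shelf board clear of the round black knob, then slide it along the board until its fork is fully home under the knob, around the stem. Take hold of the knob from above so that your fingertips also press the fork down onto the board, and turn the knob until the bubble rests centred between the two black rings. Finish like that, still gripping the knob and still pressing the level down with the bubble centred, and leave the other kitchen things where they are.

Things in the scene. Friction and masses are not known exactly. Their poses are not given: they have to be found in the camera images.
- level: Loose aluminium spirit level, 0.24 to 0.36 kg, flat on the counter at first. Origin on its underside below the vial's middle, +x along it towards the fork's open end. Its bar, 26 mm wide (y), 30 mm high, x -75 to +60 mm, is gripped across; balance point x = +27 mm. A green glass vial lies on top along x (black end blocks at x = -44 and +44 mm, top 46 mm high).
- level_slot (a point): Underside of the level, middle of the slot, x = 125 mm from the level's origin, axes as the level's. The fork is a flat plate 6 mm thick, 84 mm wide, from x = -70 to +48 mm of here; its slot, 24 mm wide, runs from x = -12 mm to the open end between two tines 30 mm wide. With the slot's closed end against the stem this point is 4 mm beyond the stem's axis.
- bubble (a joint): Where the 14 mm long pale bubble stands along the vial, in m from its middle: 0 centred, positive towards the fork. It floats to the higher end, about 0.67 mm per milliradian of tilt, and takes 1 to 1.5 s to settle. Two black rings stand 9.5 mm either side of the middle; it is between them when within 2.5 mm of 0.
- stem (a point): In the top surface of the tilting pine board, on the knob's axis; tilts with the board. +x points along the board from hinge to knob end, z is the board's upward normal. Board: 340 mm long (x -300 to +40 mm), 130 mm wide, 18 mm thick, top about 60 mm above the counter, hinged 285 mm from the knob. At first the knob end is 10 to 28 mrad too low.
- knob: Round black fluted knob, 40 mm across, 12 to 42 mm above the board, on a bare steel stem 16 mm across; the fork slides into the gap below. Origin at stem. Clockwise from above raises this end of the board, knob included, 5.4 mm per rad, and moves the bubble 13 mm per rad towards the fork; 0.5 to 1.5 rad is needed. Stiff (0.2 to 0.4 N m), stays where left.
- pot: Aluminium rice pot with lid and knob, 200 mm across, 132 mm high, beyond the hinge end of the shelf; origin under its middle. A bystander.
- whisk: Silicone whisk lying down, 240 mm long, 48 mm high; origin at counter level below its middle, +x to its wires. A bystander.
- cup: White ceramic cup, 70 mm across and 70 mm high, just beyond the knob's end of the shelf; origin under its middle. A bystander.
- spoon: Wooden spoon lying on the counter, along its x. A bystander.

How it is judged:
By the outcome, as a careful person would: the job done as asked, in the order asked, and still so for the second after the job is handed in, while the arm keeps its last pose, push and grip.
It also fails if it takes over 64 s, if anything falls off the work surface, if the arm or the gripper's body presses on something with over 40 N, if the wrist force passes 120 N, or if a joint passes its speed limit or range.

## Working session

There is one attempt and no reset: what is moved stays moved. The work goes in short steps, each a Python script; the robot and the scene stay as the last script left them, time stands still between calls to the robot, and variables do not carry over. Pictures are saved under pics/ and viewed, at most 10 in all, crops included, and the job is handed in when it is done.

```bash
mkdir -p pics; ls; python3 - <<'E'
from bench import robot
import cv2
for n in("side","top"):
    d=robot.get_image(n); cv2.imwrite(f"pics/{n}0.png",d["img"])
    print(n,{k:v for k,v in d.items() if k!="img"})
print(robot.current_t(),robot.current_eef_rot(),robot.current_gripper_width())
E
```

```text
pics
side {'fovy': 57.81556641310797, 'cx': 323.0084243237094, 'cy': 193.19532272056279, 'eye': array([ 489.02800018, -717.15541378,  529.71212111]), 'orientation': array([-2.1638001 ,  0.01139544, -0.1317101 ])}
top {'fovy': 57.15882455774363, 'cx': 312.8875925751109, 'cy': 196.1339787241486, 'eye': array([ 392.43024195,  -53.85626019, 1121.0515273 ]), 'orientation': array([-2.97086626e+00,  2.41888037e-05, -1.58515916e+00])}
0.1 [-3.14000689e+00 -3.27264144e-04  2.89377886e+00] 1.0012757177998068
```

View pics/top0.png

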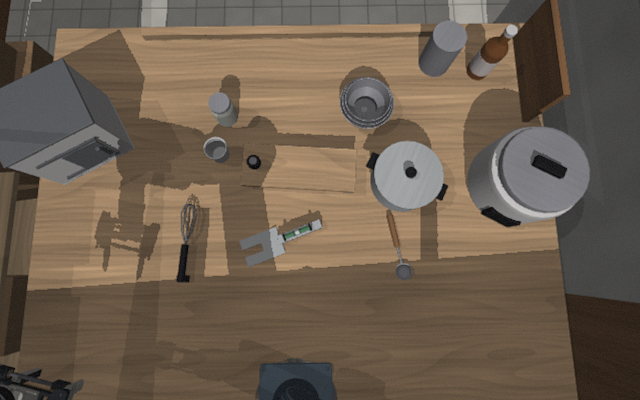

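View pics/side0.png

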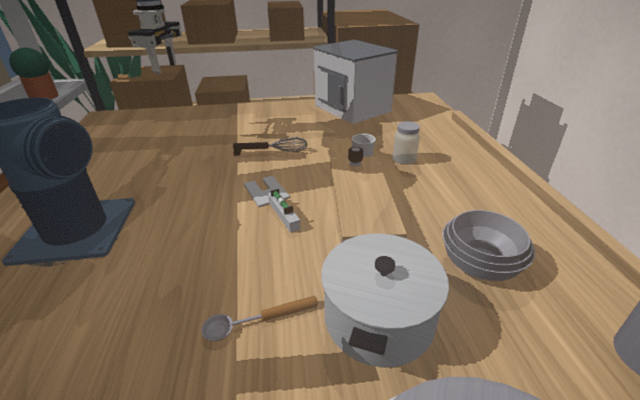

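The top view shows the knob at about (253,161). The board runs right from it to about x=355. The level's vial is at about (300,232) with its fork tips at about (243,253), and the whisk, cup, pot and spoon are all clear of it. Next I'll enlarge this area and measure it.

```bash
cat > h.py <<'E'
import numpy as np, cv2
from scipy.spatial.transform import Rotation as R
from bench import robot
def rays(d,px):
    px=np.atleast_2d(np.asarray(px,float)); f=d["img"].shape[0]/2/np.tan(np.radians(d["fovy"])/2)
    v=np.c_[(px[:,0]-d["cx"])/f,(px[:,1]-d["cy"])/f,np.ones(len(px))]
    return v@R.from_euler("xyz",d["orientation"]).as_matrix().T
def onplane(d,px,z):
    v=rays(d,px); e=np.asarray(d["eye"]); return e+v*((z-e[2])/v[:,2])[:,None]
def project(d,P):
    f=d["img"].shape[0]/2/np.tan(np.radians(d["fovy"])/2)
    c=(np.atleast_2d(P)-d["eye"])@R.from_euler("xyz",d["orientation"]).as_matrix()
    return np.c_[d["cx"]+f*c[:,0]/c[:,2],d["cy"]+f*c[:,1]/c[:,2]]
def blobs(m,x0,y0,x1,y1,amin=8):
    mm=np.zeros(m.shape[:2],np.uint8); mm[y0:y1,x0:x1]=m[y0:y1,x0:x1]
    n,l,s,c=cv2.connectedComponentsWithStats(mm)
    return [(s[i],c[i],l==i) for i in range(1,n) if s[i,4]>=amin]
E
python3 - <<'E'
from h import *
d=robot.get_image("top"); im=d["img"]; hsv=cv2.cvtColor(im,cv2.COLOR_BGR2HSV)
H,S,V=[hsv[...,i].astype(int) for i in range(3)]
dark=((V<50)).astype(np.uint8)
for s,c,_ in blobs(dark,235,145,275,180): print("dark",s,c.round(2),onplane(d,c,102).round(1))
grey=((S<60)&(V>90)).astype(np.uint8)
for s,c,l in blobs(grey,230,205,335,275):
    print("grey",s,c.round(2)); p=np.argwhere(l)[:,::-1].astype(np.float32)
    r=cv2.minAreaRect(p); print(r)
gr=((H>40)&(H<95)&(S>70)).astype(np.uint8)
for s,c,l in blobs(gr,230,205,335,275): print("green",s,c.round(2),onplane(d,c,40).round(1))
c=im[130:280,232:367]; cv2.imwrite("pics/crop0.png",cv2.resize(c,None,fx=4,fy=4,interpolation=cv2.INTER_CUBIC))
s=robot.get_image("side"); hs=cv2.cvtColor(s["img"],cv2.COLOR_BGR2HSV)
dark=(hs[...,2]<50).astype(np.uint8)
for q,c,_ in blobs(dark,335,140,375,175): print("side dark",q,c.round(2))
c=s["img"][125:245,240:415]; cv2.imwrite("pics/crop1.png",cv2.resize(c,None,fx=4,fy=4,interpolation=cv2.INTER_CUBIC))
E
```

```text
dark [247 155  14  14 102] [254.04 162.16] [[669.2 110.7 102. ]]
grey [ 239  219   83   48 1308] [272.22 242.39]
((281.9226379394531, 238.53041076660156), (28.72032928466797, 83.7011489868164), 68.5522689819336)
green [299 226  11   7  37] [304.03 228.84] [[481.5 -29.   40. ]]
green [284 232  11   7  38] [288.92 234.79] [[464.7  15.5  40. ]]
```

View pics/crop0.png

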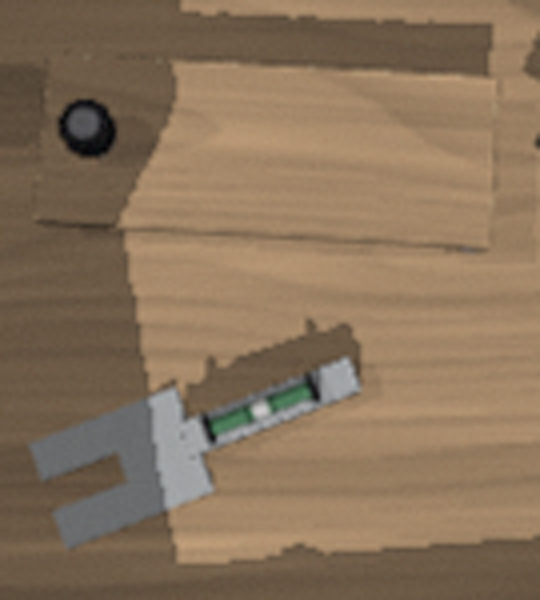

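View pics/crop1.png

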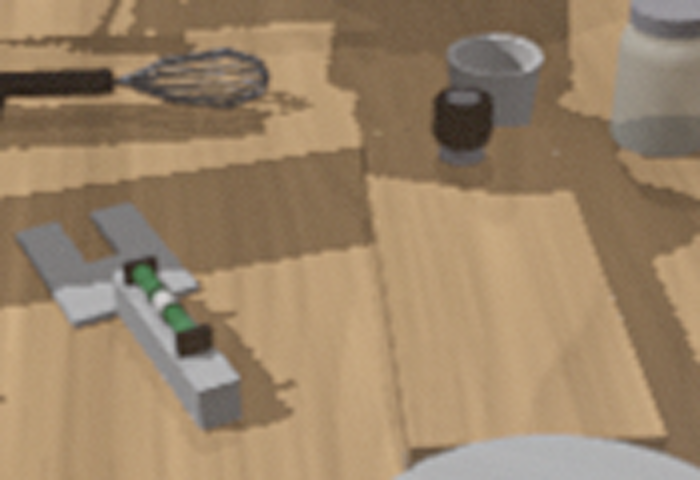

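The crops show all the features I need. In the full top image the board corners are at about (244,144.5), (240.8,185.3), (353.8,192) and (356.3,149.5), with the knob cap at (252.8,161). The fork corners are at about (239.5,241.5), (249.5,267), (285.3,253) and (277.5,225.5). In the side image the knob cap is at (355.8,149.3).

```bash
python3 - <<'E'
from h import *
d=robot.get_image("top"); s=robot.get_image("side")
B=onplane(d,[(244,144.5),(240.8,185.3),(353.8,192),(356.3,149.5)],58); print("board",B.round(1))
u=(B[0]+B[1]-B[2]-B[3])/2; print("len",np.linalg.norm(u),"wid",np.linalg.norm(B[0]-B[1]),np.linalg.norm(B[2]-B[3]),"yaw",np.arctan2(u[1],u[0]), "side yaws",[np.arctan2(*(v[[1,0]])) for v in (B[0]-B[3],B[1]-B[2])])
u/=np.linalg.norm(u); mid=B.mean(0); print("stem from board centre",(mid+130*u).round(1))
k=onplane(d,(252.75,161),100); print("knob cap top view",k)
# triangulate
a=rays(d,(252.75,161))[0]; b=rays(s,(355.75,149.25))[0]
t=np.linalg.lstsq(np.c_[a,-b],s["eye"]-d["eye"],rcond=None)[0]
print("tri",d["eye"]+t[0]*a, s["eye"]+t[1]*b)
F=onplane(d,[(239.5,241.5),(249.5,267),(285.3,253),(277.5,225.5)],6); print("fork",F.round(1))
v=(F[0]+F[1]-F[2]-F[3])/2; print("len",np.linalg.norm(v),"wid",np.linalg.norm(F[0]-F[1]),np.linalg.norm(F[2]-F[3]),"yaw",np.arctan2(v[1],v[0]))
E1=onplane(d,[(304.03,228.84),(288.92,234.79)],40); w=E1[1]-E1[0]; print("vial yaw",np.arctan2(w[1],w[0]),"mid",E1.mean(0))
E2=onplane(d,(297.4,232.4),40); print("bubble",E2)
v/=np.linalg.norm(v); print("slot from fork", F.mean(0)+11*v, "origin",F.mean(0)-114*v)
E
```

```text
board [[ 736.4  148.7   58. ]
 [ 611.2  155.9   58. ]
 [ 586.3 -177.1   58. ]
 [ 716.  -188.9   58. ]]
len 336.0669512435096 wid 125.42725507634661 130.18702081028445 yaw 1.5032313180992074 side yaws [np.float64(1.5102239665007207), np.float64(1.4961493367256347)]
stem from board centre [671.3 114.4  58. ]
knob cap top view [[673.21870913 114.7166902  100.        ]]
tri [675.17882889 115.89345923  92.87227392] [680.77334583 115.36379573  94.32331616]
fork [[448.9 166.8   6. ]
 [372.9 135.5   6. ]
 [412.6  28.7   6. ]
 [495.6  52.3   6. ]]
len 118.83499549893331 wid 82.22101684962371 86.25958758908128 yaw 1.942980745602737
vial yaw 1.9319106485820683 mid [473.10150174  -6.78216077  40.        ]
bubble [[471.33560337  -9.45728926  40.        ]]
slot from fork [428.52064323 106.08623638   6.        ] origin [473.97703835 -10.3556639    6.        ]
```

The measurements agree with the given sizes: the board measures 336 mm and 125 to 130 mm, the fork 119 × 84 mm. That puts the stem near (672.5,115) with the board at yaw 1.50, and the level's origin near (473.5,-8.5) at yaw 1.94. I'll pick it up now.

```bash
python3 - <<'E'
from h import *
pi=np.pi; yaw=1.936
g=np.array([473.5,-8.5])+27*np.array([np.cos(yaw),np.sin(yaw)])
robot.move_ptp([*g,110],[pi,0,yaw])
hit=robot.move_linear([*g,5],speed=80,f_stop=8); print("hit",hit,robot.current_tcp_pos())
robot.move_gripper(0.0); print("w",robot.current_gripper_width()*93,robot.current_finger_force())
robot.move_linear([*g,120],speed=100); print(robot.current_t(),robot.current_contact_force(),robot.current_gripper_width()*93)
# above the board, clear of the knob
by=1.503; u=np.array([np.cos(by),np.sin(by)]); p=np.array([672.5,115])+(-205+27)*u
robot.move_ptp([*p,120],[pi,0.019,by]); print(robot.current_tcp_pos(),robot.current_t(),robot.current_qpos())
for n in("side","top"):
    cv2.imwrite(f"pics/{n}1.png",robot.get_image(n)["img"])
a=cv2.imread("pics/top1.png")[110:260,220:380]; b=cv2.imread("pics/side1.png")[90:250,220:420]
a=cv2.resize(a,None,fx=2.4,fy=2.4); b=cv2.resize(b,None,fx=2,fy=2); h=max(a.shape[0],b.shape[0])
cv2.imwrite("pics/c1.png",np.hstack([cv2.copyMakeBorder(i,0,h-i.shape[0],0,0,0) for i in(a,b)]))
E
```

```text
hit False [464.27039447  16.64171761   5.41712334]
w 25.120892737128248 29.998400509357452
6.3333 [-0.71344136  0.52298796 -3.09208365] 25.122902583228505
[658.95193446 -61.92915611 118.96984494] 7.1917 [-0.25097714  0.5149402   1.34884052 -0.01925514  1.27750151 -0.17872528]
```

View pics/c1.png

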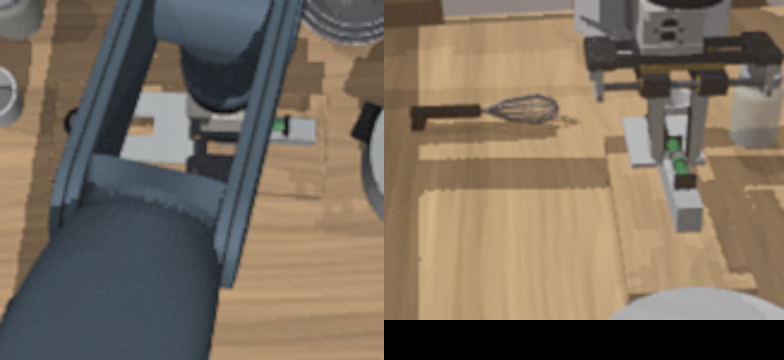

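The level is held straight, above the board, with its fork short of the knob. I'll lower it until it touches, then let go and look from above.

```bash
python3 - <<'E'
from h import *
pi=np.pi; by=1.503; u=np.array([np.cos(by),np.sin(by)]); p=np.array([672.5,115])-178*u
robot.move_linear([*p,76],speed=100)
print(robot.move_linear([*p,55],speed=15,f_stop=5),robot.current_tcp_pos(),robot.current_contact_force())
robot.move_gripper(0.6); z=robot.current_tcp_pos()[2]
robot.move_linear([*p,z+130],speed=200); robot.move_j(robot.current_qpos()+np.array([1.0,-0.2,0,0,0,0])) 
print(robot.current_t())
d=robot.get_image("top"); cv2.imwrite("pics/top2.png",d["img"]); s=robot.get_image("side"); cv2.imwrite("pics/side2.png",s["img"])
a=cv2.resize(d["img"][135:205,235:365],None,fx=6,fy=6,interpolation=cv2.INTER_CUBIC); cv2.imwrite("pics/c2.png",a)
E
```

```text
True [660.36860174 -62.60905911  63.26875585] [ 0.11484191 -0.58746879  4.72351059]
12.5583
```

View pics/c2.png

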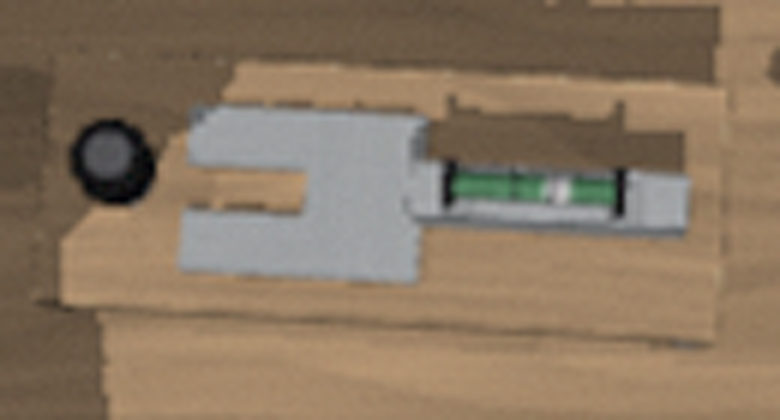

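The level lies on the board clear of the knob (crop: fork tips at (190,105) and (178,270), knob cap at (107,152)). The bubble is at (557,189) against a vial middle of (536,187), so about -10.6 mm. I'll check the sideways alignment.

```bash
python3 - <<'E'
from h import *
from types import SimpleNamespace
d=robot.get_image("top"); px=lambda *q:[(235+(x+.5)/6-.5,135+(y+.5)/6-.5) for x,y in q]
F=onplane(d,px((190,105),(178,270),(418,282),(425,115)),62.5)
v=(F[0]+F[1]-F[2]-F[3])/2; yaw=np.arctan2(v[1],v[0]); print("fork",np.linalg.norm(v),np.linalg.norm(F[0]-F[1]),"yaw",yaw)
S=onplane(d,px((304,170),(302,214)),62.5); print("slot end",S.mean(0))
k=onplane(d,px((107,152)),97.5)[0]; 
# outer black outline, mean height of knob
k2=onplane(d,px((113,162)),82)[0]
E=onplane(d,px((449,182),(623,192)),101); w=E[0]-E[1]; print("vial len",np.linalg.norm(w),"yaw",np.arctan2(w[1],w[0]),"mid",E.mean(0))
u=np.array([np.cos(yaw),np.sin(yaw)]); n=np.array([-u[1],u[0]]); o=F.mean(0)[:2]+11*u
print("slot pt",o,"knob cap",k,k2,"rel along,lat",[( (q[:2]-o)@u,(q[:2]-o)@n) for q in (k,k2)], "slotend rel",(S.mean(0)[:2]-o)@u)
B=onplane(d,px((60,305),(712,342)),58); w=B[0]-B[1]; print("board front edge yaw",np.arctan2(w[1],w[0]))
E
```

```text
fork 117.6348511014622 84.12284011932792 yaw 1.5088854791220765
slot end [665.07535198  24.75490443  62.5       ]
vial len 83.06493355255394 yaw 1.4973150148857832 mid [655.99847085 -89.14920468 101.        ]
slot pt [665.50888698  35.86890102] knob cap [677.13784545 116.13198344  97.5       ] [676.38320267 115.71881085  82.        ] rel along,lat [(np.float64(80.82880806615145), np.float64(-6.640697305668298)), (np.float64(80.36973633330949), np.float64(-5.913063844133535))] slotend rel -11.119527053425701
board front edge yaw 1.4987217533366668
```

```bash
python3 - <<'E'
from h import *
d=robot.get_image("top"); s=robot.get_image("side")
def chroma(im): i=im.astype(int); return i[...,2]-i[...,0]
m=(chroma(d["img"])<14).astype(np.uint8)
for q,c,l in blobs(m,243,150,266,175,30):
    k=l; p=np.argwhere(l)[:,::-1].astype(np.float32); (cx,cy),r=cv2.minEnclosingCircle(p); print("top knob",q,c.round(2),(cx,cy),r)
    for z in(80,97): print(z,onplane(d,c,z).round(1))
    ct=c
for q,c,l in blobs(m,263,145,355,185,30): print("level",q,c.round(2))
ms=(chroma(s["img"])<14).astype(np.uint8)
dk=(s["img"].max(2)<60).astype(np.uint8)
for q,c,l in blobs(dk,335,140,375,175): print("side",q,c.round(2)); cs=c; print("plane82",onplane(s,c,82).round(1))
print(project(d,[[672.5,115,82],[676.5,116,82]]),project(s,[[672.5,115,82],[676.5,116,82]]))
a=cv2.resize(s["img"][135:235,245:395],None,fx=5,fy=5,interpolation=cv2.INTER_CUBIC); cv2.imwrite("pics/c3.png",a)
E
```

```text
top knob [247 155  14  14 154] [253.48 161.55] (253.1875, 161.875) 7.214723110198975
80 [[677.  115.9  80. ]]
97 [[672.4 113.1  97. ]]
level [ 265  152   85   30 1410] [299.94 167.15]
side [349 149  14  13 122] [355.39 155.34]
plane82 [[678.2 105.1  82. ]]
[[253.64560946 162.87015706]
 [253.32084467 161.54589185]] [[352.51032009 153.73099621]
 [353.92611417 153.44678521]]
```

View pics/c3.png

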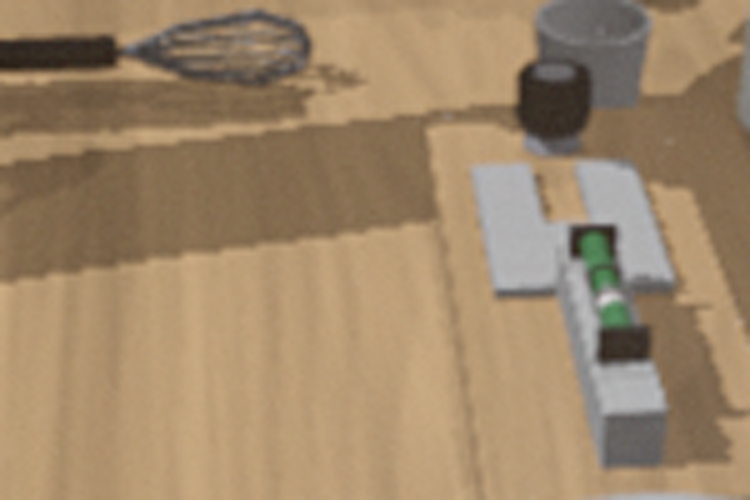

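```bash
python3 - <<'E'
from h import *
s=robot.get_image("side"); px=lambda *q:[(245+(x+.5)/5-.5,135+(y+.5)/5-.5) for x,y in q]
F=onplane(s,px((473,166),(632,162),(676,285),(497,293)),62.5); v=(F[0]+F[1]-F[2]-F[3])/2; yaw=np.arctan2(v[1],v[0]); print(F.round(1),np.linalg.norm(v),yaw)
for y in (yaw,1.503):
    u=np.array([np.cos(y),np.sin(y)]); n=np.array([-u[1],u[0]]); o=F.mean(0)[:2]+11*u; print("slot",o)
    t=F[:2].mean(0)[:2]+(48-48)*u
    for q,z in(((552.5,142),61),((554.5,100),82),((553,71),97.5)):
        P=onplane(s,px(q),z)[0][:2]; print(z,P,"al,lat",(P-o)@u,(P-o)@n)
im=s["img"]; print(im[160:168,345:367].max(2))
E
```

```text
[[631.4  80.6  62.5]
 [713.1  72.3  62.5]
 [705.8 -42.1  62.5]
 [622.7 -36.3  62.5]] 115.95839571478956 1.5017954743828517
slot [668.98821667  29.62269264]
61 [677.5141698  101.80159756] al,lat 72.59497826554656 -3.529209789697564
82 [679.27074028 109.03358901] al,lat 79.93086907798362 -4.782982611476834
97.5 [678.48655148 112.01507509] al,lat 82.85119360000989 -3.795098013752554
slot [668.97499788  29.6235982 ]
61 [677.5141698  101.80159756] al,lat 72.59066659975882 -3.6298994979015102
82 [679.27074028 109.03358901] al,lat 79.92504188932398 -4.892507676414156
97.5 [678.48655148 112.01507509] al,lat 82.84655422484441 -3.908141400188323
[[159 147 138 123  93  65  53  55  57  57  58  59  53  59  61  56  77 116
  134 134 131 129]
 [189 177 163 161 142  94  65  60  56  56  58  55  57  59  62  78 111 130
  135 134 128 131]
 [189 192 194 194 172 124 109  90  68  66  71  70  69  73  79 103 132 141
  136 131 131 130]
 [187 190 193 194 174 142 147 130 101  84  89  87  92  93  94 101 120 137
  136 134 129 128]
 [187 189 191 189 170 140 140 141 132 108  91  93  93  92  96  99 113 130
  134 133 130 131]
 [187 188 186 184 176 161 147 145 141 123 108 102  95  96 102 110 116 127
  132 133 130 130]
 [189 189 191 187 180 176 169 158 151 150 147 144 144 143 142 142 143 145
  144 142 139 131]
 [186 186 186 184 180 180 177 174 172 175 178 181 184 185 180 175 173 177
  170 166 164 156]]
```

The two views together put the stem 4 to 6 mm to +x of the slot's axis and about 80 mm ahead. I'll regrip the level matched to the board's tilt (about 16 mrad), shift it 4.8 mm sideways, and slide it home until it touches.

```bash
python3 - <<'E'
from h import *
pi=np.pi; by=1.503; t=0.016; u=np.array([np.cos(by),np.sin(by),-t]); lat=np.array([np.sin(by),-np.cos(by),0])
p=np.array([660.4,-62.6,64.0]); o=[pi,t,by]
robot.move_ptp([*p[:2],150],o); robot.move_linear(p,speed=120,f_stop=10)
robot.move_gripper(0.0); print("w",robot.current_gripper_width()*93,robot.current_contact_force())
p=p+4.8*lat; robot.move_linear(p,speed=30)
print(robot.current_contact_force())
print(robot.move_linear(p+60*u,speed=50,f_stop=12),robot.current_contact_force())
hit=robot.move_linear(p+93*u,speed=25,f_stop=8); q=robot.current_tcp_pos()
print(hit,q,"slid",(q-p)@u,robot.current_contact_force(),robot.current_ft_torque(),robot.current_t())
E
```

```text
w 24.919863900374995 [-1.20608575  0.16490166  3.10919161]
[-4.0533981   1.06883783  4.74007491]
False [-0.54232079 -2.8877885   4.69493036]
True [671.05790901  21.11613986  62.89454576] slid 84.26352049422059 [-0.67856782 -0.80543186  3.91285454] [-0.26468351  0.06880573 -0.03974872] 19.2917
```

It touched after sliding 84.3 mm, against 84.5 expected, with almost no sideways force. I'll let go and check.

```bash
python3 - <<'E'
from h import *
robot.move_gripper(0.6); q=robot.current_tcp_pos()
robot.move_linear([q[0],q[1],170],speed=200); robot.move_j(robot.current_qpos()+np.array([0.9,-0.2,0,0,0,0]))
d=robot.get_image("top"); s=robot.get_image("side"); print(robot.current_t())
a=cv2.resize(d["img"][140:195,235:335],None,fx=6,fy=6,interpolation=cv2.INTER_CUBIC)
b=cv2.resize(s["img"][140:200,320:420],None,fx=4,fy=4,interpolation=cv2.INTER_CUBIC)
cv2.imwrite("pics/c4.png",np.vstack([a,cv2.copyMakeBorder(b,0,0,0,200,0)]))
E
```

```text
22.9083
```

View pics/c4.png

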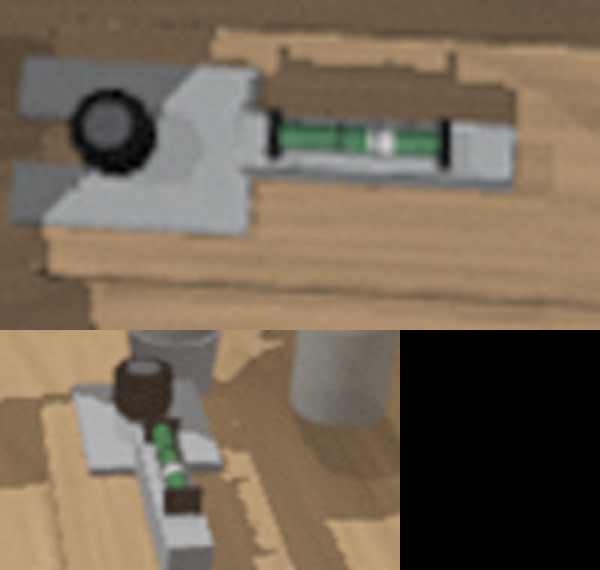

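The level is fully home: the knob sits inside the slot's closed end in both views. The bubble is at about -11 mm (crop x=382, vial middle at 360), so about 0.86 rad is needed. Next I'll press on the fork, grip the knob, and turn it in small steps while following the board's rise.

```bash
cat >> h.py <<'E'
BY=1.503
def ori(yaw,t):
    ax=np.array([-np.sin(BY),np.cos(BY),0])*t   # tips +u downward
    return (R.from_rotvec(ax)*R.from_euler("xyz",[np.pi,0,yaw])).as_euler("xyz")
E
python3 - <<'E'
from h import *
K=np.array([677.4,114.9]); y0=BY+0.47
robot.move_ptp([*K,150],ori(y0,.016)); robot.move_linear([*K,75],speed=100,f_stop=12)
hit=robot.move_linear([*K,50],speed=12,f_stop=9); q=robot.current_tcp_pos(); print(hit,q,robot.current_contact_force())
robot.move_gripper(0.0); print("w",robot.current_gripper_width()*93,robot.current_contact_force(),robot.current_tcp_pos())
z=q[2]
for i in range(1,3):
    th=0.12*i
    robot.move_ptp([*K,z+5.4*th],ori(y0-th,.016-th*13/670)); print(th,robot.current_tcp_pos(),robot.current_contact_force().round(1),robot.current_ft_torque().round(2),robot.current_t())
robot.sleep(1.0)
d=robot.get_image("top"); s=robot.get_image("side")
a=cv2.resize(d["img"][140:195,235:335],None,fx=6,fy=6,interpolation=cv2.INTER_CUBIC)
b=cv2.resize(s["img"][140:200,320:420],None,fx=4,fy=4,interpolation=cv2.INTER_CUBIC)
cv2.imwrite("pics/c5.png",np.vstack([a,cv2.copyMakeBorder(b,0,0,0,200,0)])); print(robot.current_t())
E
```

```text
False [677.40518813 114.88649351  50.0417824 ] [-0.09930313 -0.0398753  -0.47235758]
w 37.42117063005068 [ 1.33970515  0.70316912 -0.45562762] [677.68345427 115.02283276  50.04293653]
0.12 [677.64855614 115.00093877  50.69930603] [ 2.3  1.2 -0.5] [ 0.03 -0.22 -0.19] 28.6333
0.24 [677.57979345 114.94356696  51.32981312] [ 1.2 -0.  -0.5] [ 0.03 -0.22 -0.18] 28.8833
29.9833
```

View pics/c5.png

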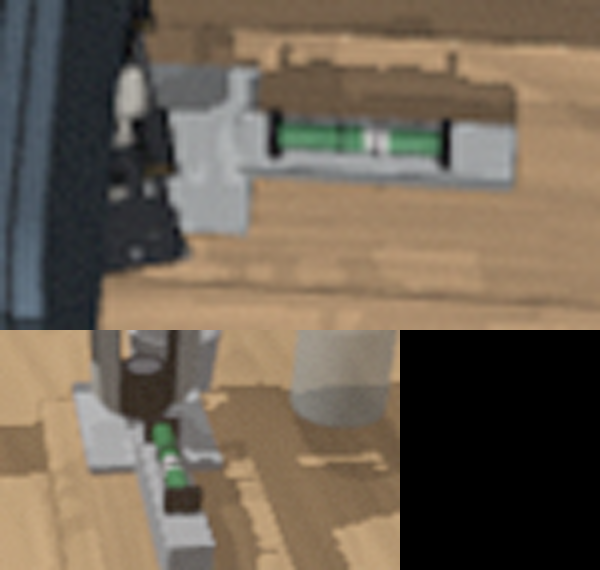

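The grip turns the knob: the bubble went from crop x=382 to 376 for 0.24 rad. But the tool reached z=50 without touching the fork, which I didn't expect. I'll check where the fingertips are in the side view.

```bash
python3 - <<'E'
from h import *
s=robot.get_image("side"); t=robot.current_tcp_pos(); M=R.from_euler("xyz",robot.current_eef_rot()).as_matrix()
print(t,M[:,1].round(3),robot.current_eef_rot())
a=cv2.resize(s["img"][110:185,310:400],None,fx=8,fy=8,interpolation=cv2.INTER_CUBIC)
for w,col in((19,(0,0,255)),(-19,(0,255,255)),(36,(255,0,0)),(-36,(255,0,255))):
    for z in(0,-12):
        P=project(s,t+M[:,1]*w+M[:,2]*z)[0]; q=((P-[310,110]+.5)*8).astype(int); print(w,z,q); cv2.circle(a,tuple(map(int,q)),3,col,-1)
cv2.imwrite("pics/c6.png",a)
E
```

```text
[677.56335554 114.96751742  51.36585565] [ 0.987  0.162 -0.002] [-3.1393441   0.01101525  1.73307019]
19 0 [408 425]
19 -12 [410 394]
-19 0 [302 442]
-19 -12 [303 410]
36 0 [455 418]
36 -12 [457 386]
-36 0 [254 450]
-36 -12 [254 418]
```

View pics/c6.png

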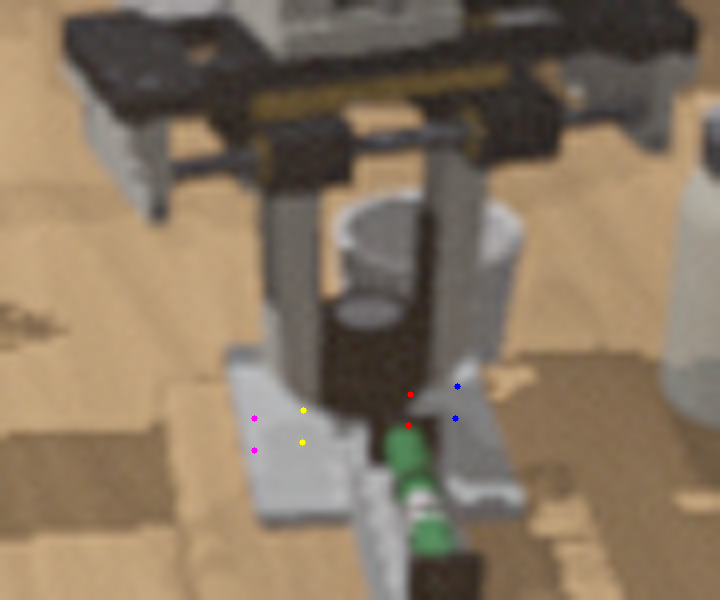

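The fingertips look about level with the knob's underside, higher than the reported TCP suggests, and there's no contact force. So I'll open, feel downward with a force stop until they press on the fork, and grip again.

```bash
python3 - <<'E'
from h import *
robot.move_gripper(0.6); q=robot.current_tcp_pos(); K=np.array([677.4,114.9]); o=ori(BY+.23,.011)
hit=robot.move_linear([*K,34],ori=o,speed=8,f_stop=9); q=robot.current_tcp_pos(); print(hit,q,robot.current_contact_force(),robot.current_ft_torque(),robot.current_t())
s=robot.get_image("side"); cv2.imwrite("pics/c7.png",cv2.resize(s["img"][100:190,300:410],None,fx=7,fy=6.6,interpolation=cv2.INTER_CUBIC))
E
```

```text
True [677.37349755 114.91538384  42.43352846] [-0.79004154 -0.0874595   4.4950414 ] [-0.0550979   0.14031068  0.0229521 ] 31.8167
```

Contact came at a reported 42.4 mm. That matches the fork's top if the true tips end about 19 mm above the reported TCP, so the fingertips are now on the fork. I'll press a bit harder, grip, turn part way, and read the bubble numerically.

```bash
cat >> h.py <<'E'
def bubble(name="top",show=False):
    d=robot.get_image(name); im=d["img"].astype(int)
    # profile along the vial's axis, level coords from known home pose
    u=np.array([np.cos(BY),np.sin(BY),0]); o=np.array([677.4,114.9,0])-121*u; n=np.array([-u[1],u[0],0])
    xs=np.arange(-60,60.1,1.0); best=None
    for l in np.arange(-12,12.1,1):
        px=project(d,[o+x*u+l*n+[0,0,96] for x in xs]).astype(np.float32)
        p=cv2.remap(d["img"],px[None,:,0],px[None,:,1],cv2.INTER_LINEAR)[0].astype(int)
        g=p[:,1]-p[:,2]; sc=(g>15).sum()
        if best is None or sc>best[0]: best=(sc,l,p)
    sc,l,p=best; g=p[:,1]-p[:,2]; V=p.max(1)
    return xs,g,V,l,sc
E
python3 - <<'E'
from h import *
K=np.array([677.4,114.9]); q=robot.current_tcp_pos(); z=q[2]
for i in range(6):
    f=robot.current_contact_force()[2]
    if f>9: break
    z-=0.3; robot.move_linear([*K,z],speed=5); print(z,robot.current_tcp_pos()[2],robot.current_contact_force())
robot.move_gripper(0.0); print("w",robot.current_gripper_width()*93,robot.current_contact_force(),robot.current_tcp_pos())
for n in("top","side"):
    xs,g,V,l,sc=bubble(n); print(n,l,sc); print("g",g.tolist()); print("V",V.tolist())
print(robot.current_t())
E
```

```text
42.15070520938061 42.439951414489194 [-1.86087644  0.09764868  5.45571943]
41.850705209380614 42.445439958374074 [-2.11195973 -0.31342881  6.36996988]
41.55070520938062 42.408406970839714 [-3.69656611 -1.23517803  8.6385318 ]
41.25070520938062 42.41130262168597 [-3.10659729  0.38007296  8.66219423]
40.95070520938062 42.39862797603495 [-4.40861472  0.15715904 10.0606769 ]
w 37.73310586720874 [-3.5759793  -0.55149779 10.21145438] [677.69640534 114.87930491  42.42593776]
top 2.0 70
g [4, 3, 3, 3, 3, 3, 3, 3, 3, 3, 3, 3, 2, 2, 2, 2, 2, 2, 1, 0, 7, 16, 23, 30, 37, 44, 46, 49, 51, 51, 50, 50, 50, 50, 50, 50, 51, 50, 50, 50, 50, 49, 49, 48, 47, 46, 36, 26, 15, 9, 1, -3, -4, -4, -3, -2, 0, 4, 11, 19, 28, 39, 50, 52, 52, 50, 49, 47, 44, 42, 40, 40, 43, 46, 50, 50, 50, 49, 49, 49, 49, 49, 50, 50, 50, 50, 50, 50, 50, 49, 50, 50, 50, 50, 49, 49, 47, 46, 41, 35, 29, 16, 5, -2, -2, 0, 0, 2, 2, 2, 3, 4, 3, 3, 2, 2, 1, 1, 2, 2, 3]
V [163, 164, 163, 163, 162, 162, 163, 164, 164, 164, 163, 163, 164, 166, 159, 150, 141, 105, 64, 18, 34, 53, 71, 89, 107, 123, 128, 134, 138, 139, 139, 140, 141, 141, 142,
[... 807 characters left out ...]
, 51, 52, 52, 51, 50, 50, 49, 50, 50, 51, 51, 51, 46, 42, 37, 33, 29, 21, 14, 8, 1, -5, -6, -8, -8, -9, -11, -11, -11, -12, -12, -11]
V [145, 134, 121, 104, 88, 73, 67, 64, 61, 59, 58, 59, 60, 61, 61, 61, 61, 61, 60, 59, 59, 59, 59, 60, 61, 62, 62, 64, 66, 70, 78, 86, 98, 108, 118, 128, 130, 132, 135, 137, 138, 138, 138, 138, 137, 137, 137, 137, 138, 142, 147, 152, 157, 159, 153, 147, 141, 134, 138, 145, 154, 165, 173, 166, 163, 161, 158, 153, 147, 140, 134, 128, 122, 115, 108, 100, 95, 96, 97, 99, 101, 105, 109, 113, 118, 122, 124, 126, 127, 129, 129, 130, 130, 130, 130, 130, 130, 129, 130, 130, 130, 122, 115, 108, 100, 93, 84, 76, 69, 61, 59, 61, 63, 64, 65, 66, 65, 63, 62, 61, 59]
33.7583
```

The fingertips press firmly: z stays at 42.4 as the force rises to 10 N. The bubble reads about -8 mm (the vial's middle sits at about +1.5 on this scale). I'll turn 0.45 rad more in steps, read it, then finish.

```bash
python3 - <<'E'
from h import *
K=np.array([677.4,114.9]); z=40.95; y0=BY+.23; off=0
for i in range(1,4):
    th=.15*i
    robot.move_ptp([*K,z+5.4*th],ori(y0-th,.0115-th*13/670)); f=robot.current_contact_force()
    print(th,robot.current_tcp_pos().round(2),robot.current_eef_rot()[2].round(3),f.round(1),robot.current_ft_torque().round(2),robot.current_gripper_width()*93)
robot.sleep(1.6)
xs,g,V,l,sc=bubble("top"); print(l,sc,g[15:106].tolist(),V[40:85].tolist(),robot.current_contact_force(),robot.current_t())
E
```

```text
0.15 [677.64 114.89  43.23] 1.582 [-3.  -0.8 10.5] [-0.06  0.67 -0.31] 37.320751561837554
0.3 [677.6  114.89  44.04] 1.432 [-1.8 -0.3 10.3] [-0.09  0.72 -0.24] 37.551645930465625
0.44999999999999996 [677.52 114.9   44.84] 1.282 [-3.6 -1.3 10.9] [-0.1   0.75 -0.28] 37.21279318974874
3.0 68 [2, 3, 1, -1, -4, 8, 20, 31, 38, 45, 50, 50, 51, 50, 50, 50, 50, 49, 49, 48, 49, 49, 49, 50, 51, 51, 50, 49, 49, 49, 49, 49, 49, 46, 37, 26, 18, 10, 3, -1, -3, -3, -4, -3, -3, -2, 0, 3, 10, 20, 30, 35, 38, 43, 41, 37, 36, 41, 46, 50, 49, 49, 49, 49, 50, 50, 50, 50, 50, 49, 49, 49, 50, 50, 51, 51, 51, 50, 50, 50, 49, 46, 43, 37, 31, 23, 15, 6, -1, 0, 0] [147, 147, 147, 147, 147, 146, 141, 135, 129, 125, 120, 122, 142, 161, 177, 190, 202, 208, 207, 207, 202, 195, 190, 177, 164, 150, 138, 125, 113, 108, 102, 99, 113, 126, 136, 137, 138, 140, 141, 143, 144, 144, 143, 143, 143] [-3.23211776 -1.04120997 10.72423688] 36.2083
```

```bash
python3 - <<'E'
from h import *
K=np.array([677.4,114.9]); z=40.95; y0=BY+.23
for th in(.56,.67):
    robot.move_ptp([*K,z+5.4*th],ori(y0-th,.0115-th*13/670)); print(robot.current_contact_force().round(1))
robot.sleep(2)
for n,o in(("top",0),("side",0)):
    xs,g,V,l,sc=bubble(n); print(n,l,sc,g[15:112].tolist(),V[40:90].tolist())
print(robot.current_tcp_pos(),robot.current_eef_rot(),robot.current_ft_torque(),robot.current_gripper_width()*93,robot.current_finger_force(),robot.current_t())
E
```

```text
[-3.1  0.2  9.6]
[-4.1 -0.1 11.3]
top 2.0 68 [0, 0, -1, -2, -3, 9, 21, 32, 39, 45, 50, 50, 50, 51, 50, 50, 50, 50, 50, 50, 50, 50, 50, 49, 49, 49, 49, 51, 50, 51, 51, 48, 47, 45, 42, 40, 36, 29, 22, 16, 11, 6, 3, 1, -2, -3, -4, -5, -2, 1, 5, 14, 24, 34, 38, 40, 42, 45, 48, 50, 50, 50, 50, 49, 48, 48, 48, 50, 50, 50, 49, 49, 49, 50, 50, 49, 50, 50, 50, 51, 49, 46, 43, 34, 24, 16, 9, 2, -2, -1, 0, 1, 2, 2, 3, 4, 4] [145, 144, 144, 144, 145, 146, 141, 137, 132, 124, 116, 113, 125, 137, 151, 168, 185, 196, 199, 203, 206, 207, 209, 202, 193, 187, 173, 156, 140, 129, 119, 111, 122, 133, 141, 142, 142, 142, 143, 143, 143, 143, 143, 143, 143, 142, 143, 145, 147, 149]
side -4.0 60 [-12, -12, -11, -11, -11, -11, -12, -13, -12, -12, -11, -12, -11, -9, -8, -6, 1, 10, 22, 34, 44, 46, 47, 48, 50, 49, 49, 48, 48, 48, 48, 48, 48, 48, 48, 48, 48, 48, 48, 48, 48, 48, 48, 43, 36, 29, 23, 17, 13, 8, 2, -4, -6, -6, -5, -6, -6, -3, -2, 1, 3, 5, 6, 8, 9, 10, 14, 19, 25, 31, 37, 40, 43, 45, 47, 49, 49, 48, 48, 48, 48, 48, 49, 49, 50, 50, 49, 48, 48, 47, 47, 42, 36, 31, 27, 22, 16] [132, 131, 129, 128, 127, 127, 127, 127, 127, 127, 127, 127, 127, 126, 124, 122, 121, 119, 116, 112, 108, 105, 107, 122, 136, 151, 169, 179, 184, 189, 195, 200, 194, 189, 185, 181, 176, 164, 154, 142, 129, 121, 118, 116, 114, 113, 115, 118, 121, 124]
[677.45019608 114.89836241  46.03829587] [-3.14152817e+00 -1.69142246e-03  1.06254086e+00] [-0.10726888  0.73545028 -0.28457065] 37.68406468973936 34.16887622752256 38.8083
```

The bubble is now about 0.8 mm short of centre in both views, well inside the rings. I'll make one small trim, check it, and hand in.

```bash
python3 - <<'E'
from h import *
K=np.array([677.4,114.9]); z=40.95; y0=BY+.23; th=.73
robot.move_ptp([*K,z+5.4*th-0.2],ori(y0-th,.0115-th*13/670)); robot.sleep(2.2)
for n in("top","side"):
    xs,g,V,l,sc=bubble(n); a,b=(45,77) if n=="top" else (55,92)
    w=np.where(g[a:b]<25)[0]+a; left=V[a:(a+b)//2]; print(n,"bubble",xs[w].mean(),"rings",xs[a+left.argmin()],xs[(a+b)//2+V[(a+b)//2:b].argmin()],V[a:b].tolist())
print(robot.current_contact_force(),robot.current_tcp_pos(),robot.current_finger_force(),robot.current_t())
E
```

```text
top bubble 2.0 rings -9.0 11.0 [125, 123, 119, 115, 110, 104, 100, 112, 124, 135, 146, 158, 167, 174, 182, 188, 187, 186, 185, 182, 180, 170, 157, 143, 127, 109, 92, 102, 113, 125, 124, 123]
side bubble 12.0 rings 1.0 25.0 [123, 121, 119, 116, 111, 106, 101, 102, 116, 130, 145, 160, 168, 174, 179, 186, 193, 189, 186, 183, 180, 176, 164, 154, 143, 130, 122, 119, 117, 115, 114, 115, 117, 119, 122, 124, 125]
[-4.03800398 -0.81293185 11.67741353] [677.45261544 114.87602864  46.35817913] 34.78158311565039 41.3583
```

```bash
python3 -c "
from bench import robot
print(robot.hand_in())"
```

```text
the job is handed in; nothing more can be done
None
```

I handed the job in at about 41 s: the fork is home around the stem, the bubble is within about 1 mm of centre in both views, and the gripper still holds the knob with the fingertips pressing the fork at about 12 N. One departure from the order asked: the first 0.24 rad of turning happened before the fingertips reached the fork, so I let go, pressed down, regripped and turned the rest.

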